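Press the oral-syringe adapter into a bottle and keep the lever down

TASK

Stand the uncapped brown bottle in the round nest of the bench press's shuttle, let go of it and slide the shuttle right in under the ram. Then press the cross handle of the lever right down onto its stop, so that the white adapter goes fully home in the bottle's neck, and finish while still holding the lever down there: let go now and the adapter springs back out. Leave the other things on the worktop where they are.

Things in the scene. Friction and masses are not known exactly. Their poses are not given: they have to be found in the camera images.
- bottle: Loose uncapped brown medicine bottle with a white paper label, standing upright, 0.11 kg: body 42 mm in diameter from the foot up to 49 mm height, then a shoulder, a neck 25 mm in diameter and the rim at 76 mm. Origin: centre of its underside; z up along its axis. Round: any yaw grips alike. A white plastic push-in adapter stands in the neck.
- adapter (a joint): How far the adapter is pushed into the bottle's neck: 0 as found (its 25 mm flange stands 8 mm above the rim), 0.008 m fully home (flange on the rim). Moves down the bottle's axis. It needs about 15 N on it to go home and springs back by some 4 mm when the push ends.
- adapter_top (a point): Centre of the adapter's flat top: 86.5 mm above the bottle's underside as found, 78.5 mm when home.
- press_axis (a point): Fixed grey lever press: point on the worktop under the ram's axis. x points from its front (operator) to its column, y to its left, z up; turned by up to 0.35 rad. Base x -47 to 99 mm; shuttle bed to y -155, 28 mm high. Column (x 54 to 90, 46 mm wide) and head (front end x -21, 42 mm wide) reach 222 mm up; head and ram overhang the axis from 126 mm up.
- nest (a point): Centre of the floor of the nest: a round recess 45 mm in diameter, 12 mm deep, with a 2 mm chamfer, in the top (39.5 mm above the worktop) of the aluminium shuttle, a block 68 by 68 mm. Floor 27.5 mm above the worktop. Axes as the press.
- shuttle (a joint): Travel of the shuttle along the press's +y: 0 fully out (the nest 110 mm to the press's right of the ram axis), 0.11 m fully in at its stop (the nest under the ram). Starts between 0 and 0.02. Slides with about 1.5 N friction and stays where it is left.
- shuttle_knob (a point): Grip point of the black upright knob of the shuttle, on its axis, 45.5 mm above the worktop, 12 mm below the knob's top, 95 mm to the press's right (-y) of the nest. The knob is 22 mm in diameter at the grip and stands on a flat bar whose top is 21.5 mm above the worktop.
- lever (a joint): Angle the lever is pressed down: 0 up (a spring returns it), 0.357 rad down on its stop. The hinge axis is level, along the press's y, 207 mm above the worktop and 70 mm behind the ram axis. The ram sinks 70 mm per rad (25 mm in all) and bears on the adapter through a sprung rubber pad; with the bottle in place it takes about 14 N at the handle to hold the lever on its stop.
- lever_grip (a point): Centre of the black cross handle at the lever's front end: a bar 22 mm in diameter and 84 mm long along the press's y, 185 mm from the hinge. Its centre is 240 mm above the worktop with the lever up and 174 mm on the stop, always 112 mm in front of the ram axis; it swings down nearly straight. Free all round, 80 mm in front of the head.
- pad_face (a point): Centre of the underside of the rubber pad (27 mm in diameter) at the ram's foot: 126 mm above the worktop with the lever up.
- bottle_red: Bystander: white medicine bottle with a red cap, 54 mm in diameter, 86 mm tall; origin at the centre of its underside. Leave it alone.
- label_roll: Bystander: roll of white labels, 64 mm in diameter, 40 mm tall; origin at the centre of its underside. Leave it alone.
- measure_cup: Bystander: small clear measuring cup, 50 mm in diameter, 46 mm tall; origin at the centre of its underside. Leave it alone.

How it is judged (in metres and radians):
On the way, in this order (a step that is already met when the one before it is completed fails the run):
1. the bottle stands in the nest, let go, its adapter not yet pushed in (horizontal distance between bottle and nest below 0.005 m and z of bottle in the frame of nest below 0.003 m and angle between bottle's own z axis and vertical below 0.06 rad and contact force between the fingers and bottle below 0.2 N and value of joint adapter below 0.003 m), for 0.2 s.
2. the shuttle is right in, with the bottle standing in it and the adapter not yet pushed in (value of joint shuttle above 0.106 m and horizontal distance between bottle and nest below 0.005 m and z of bottle in the frame of nest below 0.003 m and value of joint adapter below 0.003 m), for 0.1 s.
At the end, for the whole second after the job is handed in: The robot still holds the lever down (at least 0.33 of 0.357 rad, pushed with more than 4 N); the adapter is home (at least 7 of 8 mm) with the pad pressing on it with more than 10 N; the shuttle is within 4 mm of its stop and the bottle stands upright on the floor of the nest (value of joint lever above 0.33 rad and contact force between any of the fingers, the arm and lever above 4 N and value of joint adapter above 0.007 m and contact force between press_pad and adapter above 10 N and value of joint shuttle above 0.106 m and horizontal distance between bottle and nest below 0.005 m and z of bottle in the frame of nest below 0.003 m and angle between bottle's own z axis and vertical below 0.06 rad); the arm keeps its last pose, push and grip.
It fails at once if a bystander is moved by more than 20 mm (distance of any of bottle_red, label_roll, measure_cup from where it was at the start of the episode above 0.02 m).
It also fails if it takes over 69 s, if anything falls off the work surface, if the arm or the gripper's body presses on something with over 40 N, if the wrist force passes 120 N, or if a joint passes its speed limit or range.

ROBOT

A 7-joint arm with a two-finger parallel gripper is mounted at the origin on a cart in front of the work surface, level with it; the furniture and walls round the work are solid. World frame = base frame: x ahead of the robot, y to its left, z up, the work surface at z = 0. Lengths are in mm, angles in rad, forces in N, time in s.
With the tool pointing down it reaches from about 400 to 750 mm from the base axis. Payload 19.5 kg.
Tool frame: the origin (TCP) lies at the very end of the fingers, on their centre line; the grasp point (between the pads) lies 19 mm behind it (r.grasp_offset is the distance from the TCP to the grasp point, in mm); z points along the fingers, y is the line along which they close (so a half turn about z gives the same grasp; the last joint's range is limited). The gripper opens to 85 mm and grips with 20 to 120 N. Pads are 22 mm wide; open, the fingers measure 114 mm over their backs; the gripper's body (76 mm by 85 mm) begins 54 mm behind the grasp point. The pads swing forward as they close: fully open they stand 13 mm farther back than shut.
Start: joints at [-1.19, 0.707, -0.028, 1.485, 0.022, 0.951, -0.075], TCP at [235.916, 524.346, 231.268] pointing down, gripper open.
Joint ranges: [-2.71, 2.71], [-0.32, 2.16], [-1.57, 1.52], [0, 2.45], [-1.46, 4.6], [0, 2.02], [-2.83, 2.83]. Speed limits (rad/s): [1.89, 1.89, 2.57, 2.57, 3.01, 3.01, 3.01].

INTERFACE

Orientations are given as a 3x3 rotation matrix whose columns are the frame's x, y, z axes.
In Python, from workcell import r, read_camera, camera_model gives the robot as it stands (r), with the cameras as plain functions.
- The arm moves only by the shell command python3 shift.py 'ROWS'. ROWS is a JSON list of rows, 1 to 12 of them, each an object with the fields finger_gap (the opening from 0.0 (shut) to 1.0 (fully open)), d (a list: dx, dy, dz in a scale on which 1.0 is 25 cm), rot (a list: a rotation vector rx, ry, rz in normalised numbers (1 is pi rad)); a field left out counts as zero (the opening has to be given); each row shifts and turns the commanded pose from where the row before left it, along the tool's axes as they then stand; what a row does not reach is not made up. A row lasts 1/12 s, in which the tool goes at most 41.7 mm and 0.125 rad, less where a joint would pass 70% of its speed; a pose out of reach is approached as far as the arm can. The fingers move at their own pace and stop on an object; the grip force is fixed at half the most. Time passes only in rows, so rows that do not move let the fingers close. It prints the time, the measured TCP pose, the force, the opening and the grip force at its end. A shift or turn number past 1, either way, is cut back to 1. Input that does not fit is refused with a message, and nothing moves.
- r.state(): the state, without advancing time (a new reading comes with each control period).
- read_camera(name): name is "scene" or "top" or "wrist"; returns the picture (420x560x3 uint8, red, green, blue); there is no depth.
- camera_model(name): a dict with "camera_matrix" (3x3 intrinsics, pixels), "pose" (4x4, takes a point from camera to world coordinates). Camera axes: x right, y down, z forward; pixel columns grow to the right and rows downward; lengths in mm; the calibration is good to about 2 mm. The wrist camera is an equidistant fisheye: a pixel r from the principal point sees the ray r / f radians off the axis. A picture is of the moment at which its call begins: read the wrist's pose just before it. camera_model takes no time and is no camera call; for the wrist camera it gives the pose at the moment of the call.
- r.sign_off(): hands the job in; it is judged then, once.
The state is a dict: "time": time; "joints": joint angles; "qd": joint speeds; "effort": joint torques, N m; "position": TCP position; "tool_rot": TCP orientation; "force": force on the tool from outside, world axes, zero at the start; "moment": the same for the moment, N m; "opening": opening from 0.0 (shut) to 1.0 (fully open); "finger_force": force on a finger pad.
Only numpy, scipy, OpenCV 4.12 (cv2) and the standard library are available. Lean on these libraries where they do the work, as an engineer would, in place of code of your own. Each camera call takes 0.05 s, during which the arm holds its last target. There are 200 camera calls.

## Working session

There is one attempt and no reset: what is moved stays moved. The work goes in short steps, Python scripts to look and compute and a shell command to move; the robot and the scene stay as the last step left them, time stands still between calls to the robot, and variables do not carry over. Pictures are saved under pics/ and viewed, at most 10 in all, crops included, and the job is handed in when it is done.

```bash
ls; mkdir -p pics
python3 - <<'E'
from workcell import r, read_camera, camera_model
import cv2,numpy as np
for n in("scene","top"):
    cv2.imwrite(f"pics/{n}0.png",read_camera(n)[:,:,::-1]); m=camera_model(n);print(n,np.round(m["camera_matrix"],1).tolist(),np.round(m["pose"],3).tolist())
s=r.state();print(s["time"],s["position"],np.round(s["tool_rot"],3).tolist())
E
```

```text
pics
shift.py
workcell.py
scene [[482.0, 0.0, 276.5], [0.0, 482.0, 209.2], [0.0, 0.0, 1.0]] [[0.655, -0.543, 0.525, -107.372], [-0.756, -0.486, 0.439, -651.453], [0.017, -0.684, -0.729, 1059.104], [0.0, 0.0, 0.0, 1.0]]
top [[439.2, 0.0, 283.5], [0.0, 439.2, 208.7], [0.0, 0.0, 1.0]] [[0.003, -0.992, 0.127, 391.911], [-1.0, -0.002, 0.015, -112.421], [-0.015, -0.127, -0.992, 1257.157], [0.0, 0.0, 0.0, 1.0]]
0.1 [235.82118296 524.18036328 230.89415025] [[-0.912, 0.41, -0.0], [0.41, 0.912, -0.001], [-0.0, -0.001, -1.0]]
```

View pics/scene0.png

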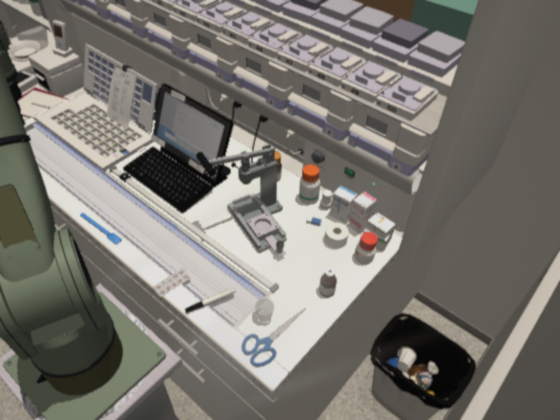

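View pics/top0.png

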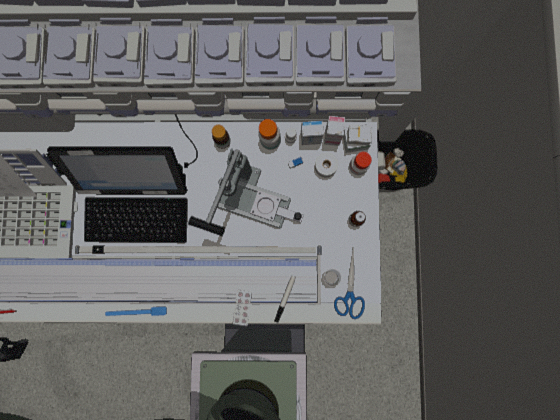

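Top view: nest at about (265,206), knob (297,216), lever cross handle (207,227), bottle (358,218). I'll enlarge both views to measure these.

Run:
```python
import cv2
t=cv2.imread("pics/top0.png");s=cv2.imread("pics/scene0.png")
cv2.imwrite("pics/tc.png",cv2.resize(t[140:290,180:380],None,fx=4,fy=4,interpolation=cv2.INTER_CUBIC))
cv2.imwrite("pics/sc.png",cv2.resize(s[140:290,190:390],None,fx=4,fy=4,interpolation=cv2.INTER_CUBIC))
```

```text
(no output)
```

View pics/tc.png

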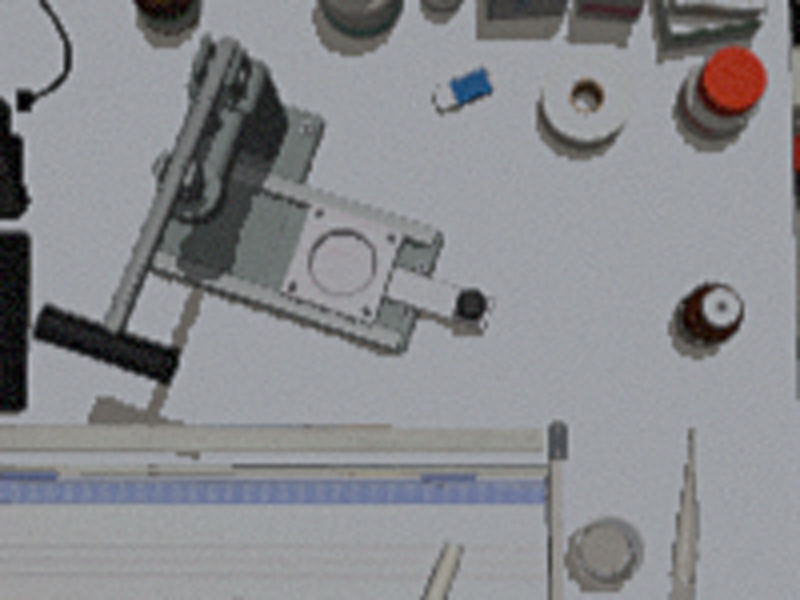

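View pics/sc.png

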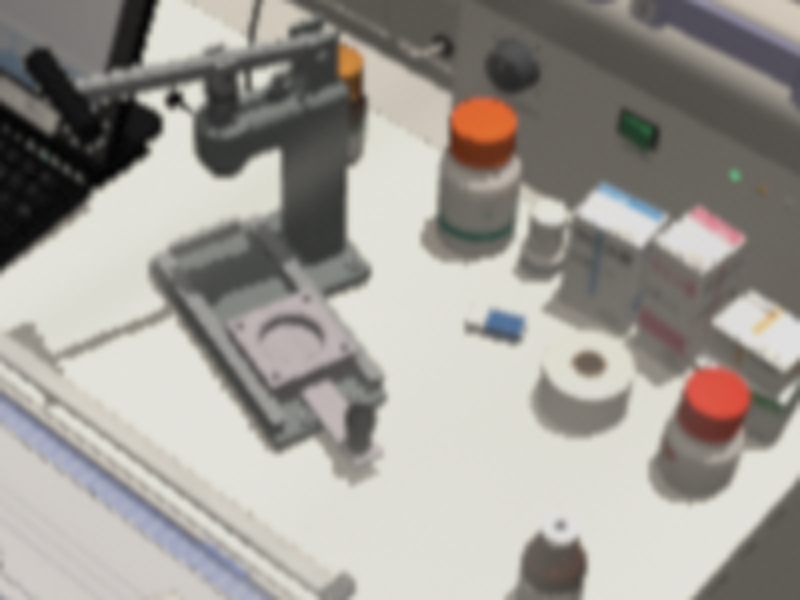

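Enlarged top view: nest rim centre (343,263), knob top (471,304), handle ends (38,322) and (178,367), adapter top (722,307). Enlarged scene view: adapter top (561,530), nest rim (291,340), knob top (361,407).

```bash
cat > h.py <<'E'
from workcell import r, read_camera, camera_model
import numpy as np,cv2
def ray(n,u,v,z,m=None):
    m=m or camera_model(n);K=np.array(m["camera_matrix"]);P=np.array(m["pose"])
    d=P[:3,:3]@np.linalg.solve(K,[u,v,1.]);o=P[:3,3];return o+d*(z-o[2])/d[2]
def fish(u,v,z,m):
    K=np.array(m["camera_matrix"]);P=np.array(m["pose"])
    a=np.array([u-K[0,2],v-K[1,2]]);rr=np.hypot(*a);th=rr/K[0,0]
    d=P[:3,:3]@np.r_[np.sin(th)*a/max(rr,1e-9),np.cos(th)];o=P[:3,3];return o+d*(z-o[2])/d[2]
E
python3 - <<'E'
from h import *
c=lambda n,u,v,z,u0:np.round(ray(n,u0+(u+.5)/4-.5,140+(v+.5)/4-.5,z),1)
for k,u,v,z in(("nest",343,263,39.5),("knob",471,304,57.5),("hL",38,322,240),("hR",178,367,240),("h",107,344,240),("ad",722,307,86.5)):print("top",k,c("top",u,v,z,180))
for k,u,v,z in(("nest",291,340,39.5),("knob",361,407,57.5),("ad",561,530,86.5)):print("scene",k,c("scene",u,v,z,190))
E
```

```text
top nest [556.9 -43.5  39.5]
top knob [ 526.1 -132.8   57.5]
top hL [494.7 123.  240. ]
top hR [468.6  40.5 240. ]
top h [481.9  82.2 240. ]
top ad [ 521.2 -300.1   86.5]
scene nest [556.  -46.9  39.5]
scene knob [ 531.1 -132.7   57.5]
scene ad [ 520.4 -303.9   86.5]
```

The rows are not in the units I measure in: shifts go in shares of 25 cm and turns go in shares of pi rad. I convert before sending: -40 mm / 250 = -0.16, 0.1225 rad / 3.1416 = 0.039.

```bash
python3 shift.py '[{"finger_gap":1, "d":[0, 0, -0.16], "rot":[0, 0, 0.039]}, {"finger_gap":1, "d":[0, 0, -0.16], "rot":[0, 0, 0.039]}, {"finger_gap":1, "d":[0, 0, -0.16], "rot":[0, 0, 0.039]}, {"finger_gap":1, "rot":[0, 0, 0.039]}, {"finger_gap":1, "rot":[0, 0, 0.039]}, {"finger_gap":1, "rot":[0, 0, 0.039]}, {"finger_gap":1, "rot":[0, 0, 0.039]}, {"finger_gap":1, "rot":[0, 0, 0.039]}, {"finger_gap":1, "rot":[0, 0, 0.039]}, {"finger_gap":1, "rot":[0, 0, 0.039]}, {"finger_gap":1, "rot":[0, 0, 0.039]}, {"finger_gap":1, "rot":[0, 0, 0.039]}]'
python3 shift.py '[{"finger_gap":1, "d":[-0.104, 0.12, 0]}, {"finger_gap":1, "d":[-0.104, 0.12, 0]}, {"finger_gap":1, "d":[-0.104, 0.12, 0]}, {"finger_gap":1, "d":[-0.104, 0.12, 0]}, {"finger_gap":1, "d":[-0.104, 0.12, 0]}, {"finger_gap":1, "d":[-0.104, 0.12, 0]}, {"finger_gap":1, "d":[-0.104, 0.12, 0]}, {"finger_gap":1, "d":[-0.104, 0.12, 0]}, {"finger_gap":1, "d":[-0.104, 0.12, 0]}, {"finger_gap":1, "d":[-0.104, 0.12, 0]}, {"finger_gap":1, "d":[-0.104, 0.12, 0]}, {"finger_gap":1, "d":[-0.104, 0.12, 0]}]'
python3 -c "
from workcell import r, read_camera, camera_model;import numpy as np
s=r.state();print(np.round(s['position'],1),np.round(s['tool_rot'],3).tolist(),np.round(s['joints'],2))"
```

```text
time: 1.1
position: [235.8, 524.3, 351.0]
tool_rot: [[0.322, 0.947, -0.0], [0.947, -0.322, -0.001], [-0.001, -0.0, -1.0]]
force: [-0.6, 0.3, -0.0]
opening: 0.997
finger_force: 0.0
time: 2.1
position: [479.2, 112.6, 351.3]
tool_rot: [[0.316, 0.949, -0.0], [0.949, -0.316, 0.0], [-0.0, -0.0, -1.0]]
force: [1.8, 1.3, -0.8]
opening: 1.001
finger_force: 0.0
[479.2 112.6 351.3] [[0.316, 0.949, -0.0], [0.949, -0.316, 0.0], [-0.0, -0.0, -1.0]] [-0.53  0.48  0.41  1.56 -0.21  1.15 -0.4 ]
```

In the tool's units: -27 mm / 250 = -0.108, 20.5 mm / 250 = 0.082.

```bash
python3 shift.py '[{"finger_gap":1, "d":[-0.108, 0.082, 0]}, {"finger_gap":1, "d":[-0.108, 0.082, 0]}, {"finger_gap":1, "d":[-0.108, 0.082, 0]}, {"finger_gap":1, "d":[-0.108, 0.082, 0]}, {"finger_gap":1, "d":[-0.108, 0.082, 0]}, {"finger_gap":1, "d":[-0.108, 0.082, 0]}, {"finger_gap":1}, {"finger_gap":1}]'
cat > w.py <<'E'
import sys,pickle;from h import *
n=sys.argv[1];m=camera_model("wrist");im=read_camera("wrist")[:,:,::-1]
cv2.imwrite(f"pics/{n}.png",im);pickle.dump(m,open(n+".pkl","wb"))
print(np.round(m["camera_matrix"],1).tolist(),np.round(m["pose"],3).tolist())
E
python3 w.py w1
```

```text
time: 2.77
position: [544.0, -79.8, 350.8]
tool_rot: [[0.319, 0.948, -0.001], [0.948, -0.319, -0.0], [-0.001, -0.001, -1.0]]
force: [-0.8, 1.8, 0.5]
opening: 1.0
finger_force: 0.0
[[325.2, 0.0, 279.2], [0.0, 325.2, 213.0], [0.0, 0.0, 1.0]] [[0.948, -0.303, -0.098, 569.716], [-0.318, -0.904, -0.286, -5.751], [-0.002, 0.303, -0.953, 493.277], [0.0, 0.0, 0.0, 1.0]]
```

View pics/w1.png

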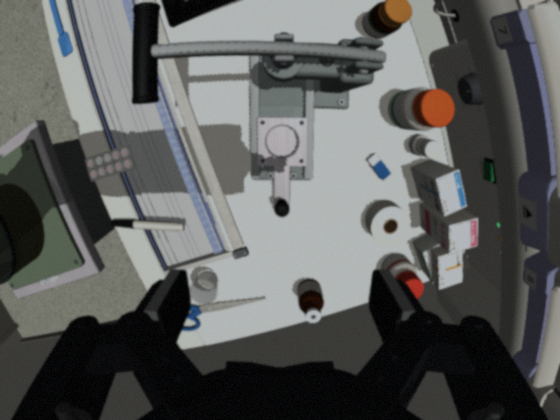

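Wrist view: nest rim (282,140), knob top (282,208), bottle's adapter (313,316), handle ends (147,4) and (146,101).

Run:
```python
from h import *;import pickle
m=pickle.load(open("w1.pkl","rb"))
for k,u,v,z in(("nest",282,140,39.5),("knob",282,208,57.5),("ad",313,316,86.5),("hL",147,4,240),("hR",146,101,240)):print(k,np.round(fish(u,v,z,m),1))
im=cv2.imread("pics/w1.png");cv2.imwrite("pics/w1c.png",cv2.resize(im[100:235,235:335],None,fx=4,fy=4,interpolation=cv2.INTER_CUBIC))
```

```text
nest [560.6 -42.6  39.5]
knob [ 531.  -131.    57.5]
ad [ 524.3 -300.3   86.5]
hL [498.5 121.8 240. ]
hR [471.9  42.4 240. ]
```

View pics/w1c.png

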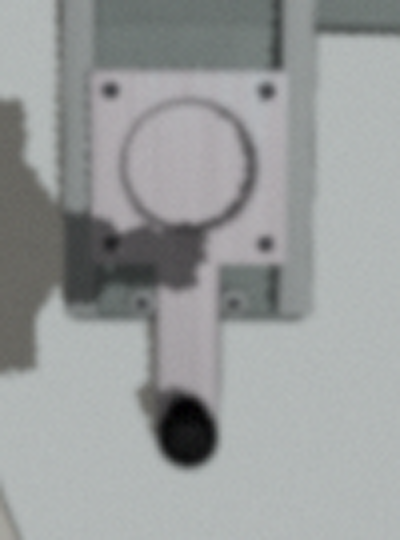

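In the tool's units: -36 mm / 250 = -0.144, 8.4 mm / 250 = 0.0336.

```bash
python3 shift.py '[{"finger_gap":1, "d":[-0.144, 0.0336, 0.072]}, {"finger_gap":1, "d":[-0.144, 0.0336, 0.072]}, {"finger_gap":1, "d":[-0.144, 0.0336, 0.072]}, {"finger_gap":1, "d":[-0.144, 0.0336, 0.072]}, {"finger_gap":1, "d":[-0.144, 0.0336, 0.072]}, {"finger_gap":1, "d":[-0.144, 0.0336, 0.072]}, {"finger_gap":1, "d":[0, 0, 0.08]}, {"finger_gap":1, "d":[0, 0, 0.08]}, {"finger_gap":1, "d":[0, 0, 0.08]}, {"finger_gap":1}, {"finger_gap":1}, {"finger_gap":1}]'
python3 w.py w2
```

```text
time: 3.82
position: [524.1, -298.6, 184.6]
tool_rot: [[0.316, 0.949, 0.001], [0.949, -0.316, -0.001], [-0.0, 0.001, -1.0]]
force: [0.2, -0.6, 0.3]
opening: 1.003
finger_force: 0.0
[[325.2, 0.0, 279.2], [0.0, 325.2, 213.0], [0.0, 0.0, 1.0]] [[0.949, -0.3, -0.095, 549.273], [-0.315, -0.905, -0.287, -224.443], [0.001, 0.302, -0.953, 327.169], [0.0, 0.0, 0.0, 1.0]]
```

View pics/w2.png

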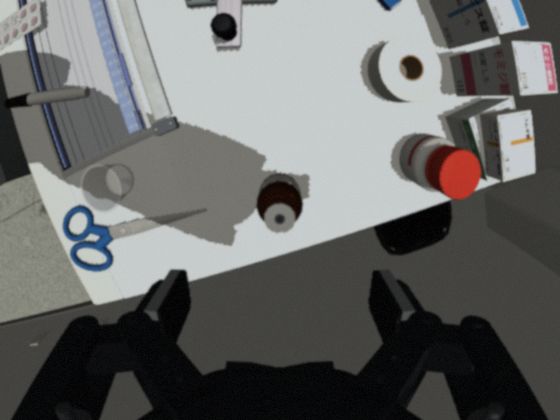

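Bottle's adapter is centred at (280,218), with the body behind it.

Run:
```python
from h import *;import pickle
m=pickle.load(open("w2.pkl","rb"));s=r.state();R=np.array(s["tool_rot"])
for u,v in((280,217.5),(280,219)):
    p=fish(u,v,86.5,m);print(np.round(p,1),np.round(R.T@(p-s["position"]),1))
print(np.round(fish(224,25,57.5,m),1))
```

```text
[ 524.8 -300.6   86.5] [-1.5  1.  98.3]
[ 524.4 -301.8   86.5] [-2.7  1.  98.3]
[ 530.4 -137.6   57.5]
```

In the tool's units: 33.3 mm / 250 = 0.1332, -2.3 mm / 250 = -0.0092.

```bash
python3 shift.py '[{"finger_gap":1, "d":[-0.0092, 0.004, 0]}, {"finger_gap":1, "d":[0, 0, 0.1332]}, {"finger_gap":1, "d":[0, 0, 0.1332]}, {"finger_gap":1, "d":[0, 0, 0.1332]}, {"finger_gap":1, "d":[0, 0, 0.1332]}, {"finger_gap":1, "d":[0, 0, 0.088]}, {"finger_gap":1, "d":[0, 0, 0.0452]}, {"finger_gap":1}, {"finger_gap":1}]'
python3 shift.py '[{"finger_gap":0}, {"finger_gap":0}, {"finger_gap":0}, {"finger_gap":0}, {"finger_gap":0}, {"finger_gap":0}, {"finger_gap":0}, {"finger_gap":0}, {"finger_gap":0}, {"finger_gap":0}, {"finger_gap":0}, {"finger_gap":0}]'
```

```text
time: 4.62
position: [524.2, -301.9, 17.9]
tool_rot: [[0.316, 0.949, 0.001], [0.949, -0.316, -0.001], [-0.0, 0.001, -1.0]]
force: [-0.3, 0.6, 0.5]
opening: 0.997
finger_force: 0.0
time: 5.62
position: [524.1, -301.7, 18.0]
tool_rot: [[0.317, 0.949, 0.001], [0.949, -0.317, -0.001], [-0.0, 0.001, -1.0]]
force: [-1.7, 2.6, 13.4]
opening: 0.475
finger_force: 59.5
```

In the tool's units: -30 mm / 250 = -0.12, 26 mm / 250 = 0.104.

```bash
python3 shift.py '[{"finger_gap":0, "d":[0, 0, -0.1]}, {"finger_gap":0, "d":[0, 0, -0.12]}, {"finger_gap":0, "d":[0, 0, -0.12]}, {"finger_gap":0, "d":[0.1, -0.0272, 0]}, {"finger_gap":0, "d":[0.1, -0.0272, 0]}, {"finger_gap":0, "d":[0.1, -0.0272, 0]}, {"finger_gap":0, "d":[0.1, -0.0272, 0]}, {"finger_gap":0, "d":[0.1, -0.0272, 0]}, {"finger_gap":0, "d":[0.1, -0.0272, 0]}, {"finger_gap":0, "d":[0.104, -0.026, 0]}, {"finger_gap":0}, {"finger_gap":0}]'
python3 w.py w3
```

```text
time: 6.62
position: [534.9, -118.2, 102.1]
tool_rot: [[0.314, 0.949, 0.0], [0.949, -0.314, 0.0], [0.0, 0.0, -1.0]]
force: [0.0, -1.6, -1.2]
opening: 0.474
finger_force: 61.3
[[325.2, 0.0, 279.2], [0.0, 325.2, 213.0], [0.0, 0.0, 1.0]] [[0.95, -0.299, -0.095, 560.003], [-0.313, -0.905, -0.286, -44.155], [-0.001, 0.302, -0.953, 244.687], [0.0, 0.0, 0.0, 1.0]]
```

View pics/w3.png

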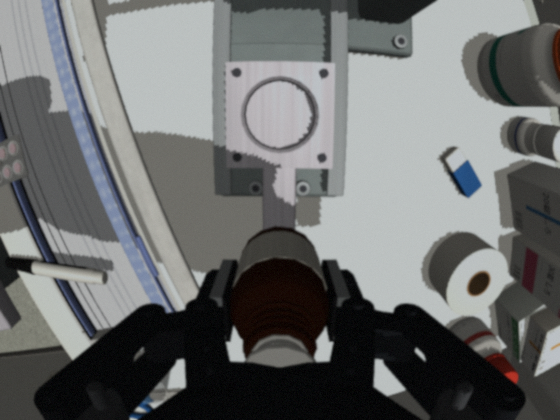

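Nest rim spans columns 243–319, rows 76–152. Screws are at (236,73), (324,73), (236,157) and (322,157). The front edge of the held bottle's foot is at (279,229).

Run:
```python
from h import *;import pickle
m=pickle.load(open("w3.pkl","rb"));s=r.state();R=np.array(s["tool_rot"]);p0=np.array(s["position"])
S=[fish(u,v,39.5,m) for u,v in((236,73),(324,73),(322,157),(236,157))]
print(np.round(S,1).tolist(),np.round(np.mean(S,0),1))
E=[fish(u,v,39.5,m) for u,v in((243,114),(319,114),(281,76),(281,152))]
c=np.mean(E,0)
print(np.round(E,1).tolist(),np.round(c,1))
d=(S[1]-S[0]+S[2]-S[3]);print("pressx",d[:2]/np.linalg.norm(d[:2]));d=(S[0]-S[3]+S[1]-S[2]);print("pressy",d[:2]/np.linalg.norm(d[:2]))
print("tool",np.round(R.T@(c-p0),1),np.round(R.T@(np.mean(S,0)-p0),1))
f=fish(279,229,84,m);print("foot",f,R.T@(f-p0))
```

```text
[[542.6, -10.9, 39.5], [594.4, -28.0, 39.5], [577.1, -78.8, 39.5], [525.1, -61.6, 39.5]] [559.8 -44.8  39.5]
[[538.4, -37.2, 39.5], [583.4, -52.0, 39.5], [568.3, -22.0, 39.5], [553.3, -67.7, 39.5]] [560.8 -44.7  39.5]
pressx [ 0.94968573 -0.31320442]
pressy [0.32464768 0.94583502]
tool [79.3  1.2 62.6] [78.9  0.2 62.6]
foot [ 541.07497194 -100.7613694    84.        ] [19.88066425  0.12774909 18.09949388]
```

The wrist camera sits 78 mm ahead on the press side and would meet the head during placing. I'll turn the tool a quarter so the camera faces the press front.

In the tool's units: -0.12 rad / 3.1416 = -0.0382.

```bash
python3 shift.py '[{"finger_gap":0, "rot":[0, 0, -0.0382]}, {"finger_gap":0, "rot":[0, 0, -0.0382]}, {"finger_gap":0, "rot":[0, 0, -0.0382]}, {"finger_gap":0, "rot":[0, 0, -0.0382]}, {"finger_gap":0, "rot":[0, 0, -0.0382]}, {"finger_gap":0, "rot":[0, 0, -0.0382]}, {"finger_gap":0, "rot":[0, 0, -0.0382]}, {"finger_gap":0, "rot":[0, 0, -0.0382]}, {"finger_gap":0, "rot":[0, 0, -0.0382]}, {"finger_gap":0, "rot":[0, 0, -0.0382]}, {"finger_gap":0, "rot":[0, 0, -0.0382]}, {"finger_gap":0, "rot":[0, 0, -0.0382]}]' >/dev/null
python3 shift.py '[{"finger_gap":0, "rot":[0, 0, -0.0382]}, {"finger_gap":0}, {"finger_gap":0}]'
python3 - <<'E'
from h import *
s=r.state();R=np.array(s["tool_rot"]);print(np.round(R.T@(np.array([560.3,-44.8,45.5])-s["position"]),1),np.round(s["joints"],2))
E
```

```text
time: 7.92
position: [534.4, -120.7, 101.9]
tool_rot: [[-0.943, 0.332, -0.0], [0.332, 0.943, -0.0], [-0.0, -0.0, -1.0]]
force: [0.2, 0.4, -2.4]
opening: 0.474
finger_force: 61.3
[ 0.7 80.2 56.3] [ 0.23  0.85 -0.12  1.72  0.17  0.58  1.23]
```

In the tool's units: 20 mm / 250 = 0.08, 15 mm / 250 = 0.06.

```bash
python3 shift.py '[{"finger_gap":0, "d":[0.002, 0.08, 0]}, {"finger_gap":0, "d":[0.002, 0.08, 0]}, {"finger_gap":0, "d":[0.002, 0.08, 0]}, {"finger_gap":0, "d":[0, 0.08, 0]}, {"finger_gap":0, "d":[0, 0, 0.06]}, {"finger_gap":0, "d":[0, 0, 0.06]}, {"finger_gap":0, "d":[0, 0, 0.04]}, {"finger_gap":0}, {"finger_gap":0}, {"finger_gap":0}]'
python3 w.py w4
```

```text
time: 8.75
position: [559.5, -43.8, 62.4]
tool_rot: [[-0.945, 0.328, 0.001], [0.328, 0.945, -0.0], [-0.001, -0.0, -1.0]]
force: [-0.5, 0.1, -1.5]
opening: 0.472
finger_force: 61.3
[[325.2, 0.0, 279.2], [0.0, 325.2, 213.0], [0.0, 0.0, 1.0]] [[0.328, 0.901, 0.285, 487.514], [0.945, -0.312, -0.099, -17.618], [-0.0, 0.302, -0.953, 204.975], [0.0, 0.0, 0.0, 1.0]]
```

View pics/w4.png

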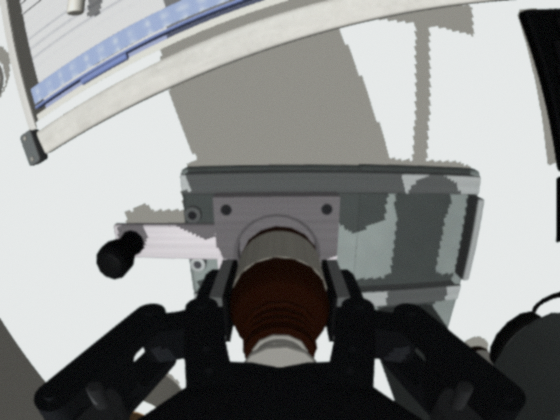

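The held bottle is over the nest. The nest's front rim is at (278,214) and the bottle foot's front edge at (280,229).

Run:
```python
from h import *;import pickle
m=pickle.load(open("w4.pkl","rb"));s=r.state();R=np.array(s["tool_rot"]);p0=np.array(s["position"])
f=lambda u,v,z:np.round(R.T@(fish(u,v,z,m)-p0),1)
print("foot c",f(280,229,44.4)-[21,0,0],"nest front 24.5",f(278,214,39.5)-[24.5,0,0],"screws",f(226,210,39.5),f(327,210,39.5))
print(np.round(p0,1),R.T@(np.array([560.3,-44.8,45.5])-p0))
```

```text
foot c [-3.9  1.4 18.1] nest front 24.5 [-0.7  0.4 23. ] screws [ 26.  -27.6  23. ] [26.  26.6 23. ]
[559.6 -43.8  62.6] [-0.97663645 -0.73894707 17.05206285]
```

In the tool's units: 2.5 mm / 250 = 0.01, 2 mm / 250 = 0.008.

```bash
python3 shift.py '[{"finger_gap":0, "d":[0.004, -0.0024, 0.008]}, {"finger_gap":0, "d":[0, 0, 0.01]}, {"finger_gap":0, "d":[0, 0, 0.01]}, {"finger_gap":0}, {"finger_gap":0}]'; python3 shift.py '[{"finger_gap":0, "d":[0, 0, 0.008]}, {"finger_gap":0, "d":[0, 0, 0.008]}, {"finger_gap":0, "d":[0, 0, 0.008]}, {"finger_gap":0}, {"finger_gap":0}]'
```

```text
time: 9.22
position: [558.1, -43.7, 54.7]
tool_rot: [[-0.945, 0.327, -0.0], [0.327, 0.945, -0.0], [0.0, -0.0, -1.0]]
force: [0.5, 0.1, -1.5]
opening: 0.48
finger_force: 61.3
time: 9.63
position: [558.0, -43.8, 48.7]
tool_rot: [[-0.945, 0.327, -0.0], [0.327, 0.945, -0.0], [0.0, -0.0, -1.0]]
force: [0.1, 0.0, -1.3]
opening: 0.473
finger_force: 61.3
```

In the tool's units: 1.5 mm / 250 = 0.006, 1 mm / 250 = 0.004.

```bash
python3 shift.py '[{"finger_gap":0, "d":[0, 0, 0.006]}, {"finger_gap":0, "d":[0, 0, 0.004]}, {"finger_gap":0, "d":[0, 0, 0.0028]}, {"finger_gap":0}, {"finger_gap":0}]'
```

```text
time: 10.05
position: [558.1, -43.7, 45.6]
tool_rot: [[-0.945, 0.327, -0.0], [0.327, 0.945, -0.0], [0.0, -0.0, -1.0]]
force: [0.7, -0.1, -2.5]
opening: 0.479
finger_force: 61.4
```

In the tool's units: 0.7 mm / 250 = 0.0028.

```bash
python3 shift.py '[{"finger_gap":0, "d":[0, 0, 0.0028]}, {"finger_gap":0}, {"finger_gap":0}]'; python3 shift.py '[{"finger_gap":0, "d":[0, 0, 0.0028]}, {"finger_gap":0}, {"finger_gap":0}]'
```

```text
time: 10.3
position: [558.2, -43.8, 45.4]
tool_rot: [[-0.945, 0.327, 0.0], [0.327, 0.945, -0.0], [-0.0, -0.0, -1.0]]
force: [-2.9, 0.1, 11.7]
opening: 0.473
finger_force: 62.7
time: 10.55
position: [558.3, -43.7, 45.4]
tool_rot: [[-0.945, 0.327, 0.001], [0.327, 0.945, -0.0], [-0.001, 0.0, -1.0]]
force: [-7.1, 1.3, 25.6]
opening: 0.473
finger_force: 64.1
```

Bottle is seated on the nest floor. Easing off, opening, and rising.

In the tool's units: -1.2 mm / 250 = -0.0048.

```bash
python3 shift.py '[{"finger_gap":0, "d":[0, 0, -0.0048]}, {"finger_gap":1}, {"finger_gap":1}, {"finger_gap":1}, {"finger_gap":1}, {"finger_gap":1}, {"finger_gap":1}, {"finger_gap":1}, {"finger_gap":1}, {"finger_gap":1}]'
python3 shift.py '[{"finger_gap":1, "d":[0, 0, -0.06]}, {"finger_gap":1, "d":[0, 0, -0.1]}, {"finger_gap":1, "d":[0, 0, -0.14]}, {"finger_gap":1, "d":[0, 0, -0.14]}, {"finger_gap":1, "d":[0, 0, -0.08]}, {"finger_gap":1}, {"finger_gap":1}, {"finger_gap":1}]'
python3 w.py w5
python3 - <<'E'
from h import *
s=r.state();R=np.array(s["tool_rot"])
k=np.array([560.3,-44.8,0])-95*np.array([.32,.9474,0]);print(k,np.round(R.T@(k-s["position"]),1))
E
```

```text
time: 11.38
position: [558.2, -43.7, 45.4]
tool_rot: [[-0.945, 0.327, -0.0], [0.327, 0.945, -0.0], [0.0, -0.0, -1.0]]
force: [-0.1, 0.4, -0.1]
opening: 1.0
finger_force: 0.0
time: 12.05
position: [557.8, -43.7, 174.8]
tool_rot: [[-0.945, 0.327, -0.001], [0.327, 0.945, -0.0], [0.001, -0.0, -1.0]]
force: [-0.1, -0.1, -0.2]
opening: 1.001
finger_force: 0.0
[[325.2, 0.0, 279.2], [0.0, 325.2, 213.0], [0.0, 0.0, 1.0]] [[0.326, 0.902, 0.283, 485.976], [0.945, -0.311, -0.098, -17.67], [-0.001, 0.3, -0.954, 317.425], [0.0, 0.0, 0.0, 1.0]]
[ 529.9   -134.803    0.   ] [ -3.7 -95.1 174.5]
```

View pics/w5.png

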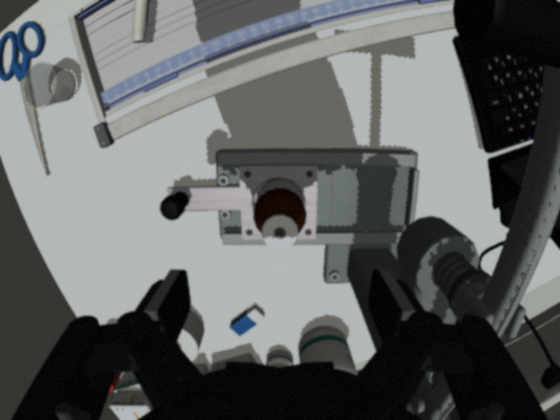

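Bottle stands upright in the nest, adapter at (280,234), knob top at (173,205).

```bash
python3 - <<'E'
from h import *;import pickle
m=pickle.load(open("w5.pkl","rb"));s=r.state();R=np.array(s["tool_rot"])
for u,v,z in((280,233,114),(172,207,57.5)):
  p=fish(u,v,z,m);print(np.round(p,1),np.round(R.T@(p-s["position"]),1))
E
python3 shift.py '[{"finger_gap":0, "d":[-0.002, -0.14, 0]}, {"finger_gap":0, "d":[-0.002, -0.14, 0]}, {"finger_gap":0, "d":[-0.002, -0.14, 0]}, {"finger_gap":0, "d":[-0.002, -0.14, 0]}, {"finger_gap":0}, {"finger_gap":0}, {"finger_gap":0, "d":[0, 0, 0.12]}, {"finger_gap":0, "d":[0, 0, 0.12]}, {"finger_gap":0, "d":[0, 0, 0.12]}, {"finger_gap":0, "d":[0, 0, 0.12]}, {"finger_gap":0, "d":[0, 0, 0.072]}, {"finger_gap":0}]'
```

```text
[559.9 -42.8 114. ] [-1.8  1.6 60.5]
[ 527.9 -130.4   57.5] [ -0.3 -91.6 117. ]
time: 13.1
position: [512.9, -174.7, 33.7]
tool_rot: [[-0.946, 0.325, -0.005], [0.325, 0.946, 0.002], [0.006, 0.0, -1.0]]
force: [-0.4, 0.4, -0.3]
opening: 0.006
finger_force: 0.0
```

In the tool's units: 8 mm / 250 = 0.032, 7 mm / 250 = 0.028.

```bash
python3 shift.py '[{"finger_gap":0, "d":[-0.004, 0.028, 0]}, {"finger_gap":0, "d":[0, 0.028, 0]}, {"finger_gap":0, "d":[0, 0.016, 0]}, {"finger_gap":0, "d":[0, 0.016, 0]}, {"finger_gap":0, "d":[0, 0.024, 0]}, {"finger_gap":0, "d":[0, 0.032, 0]}, {"finger_gap":0, "d":[0, 0.032, 0]}, {"finger_gap":0, "d":[0, 0.032, 0]}, {"finger_gap":0, "d":[0, 0.032, 0]}, {"finger_gap":0, "d":[0, 0.032, 0]}, {"finger_gap":0, "d":[0, 0.032, 0]}, {"finger_gap":0, "d":[0, 0.032, 0]}]'
```

```text
time: 14.1
position: [542.9, -96.8, 37.4]
tool_rot: [[-0.945, 0.327, -0.0], [0.327, 0.945, -0.0], [0.0, -0.0, -1.0]]
force: [-0.3, -2.4, 1.7]
opening: -0.002
finger_force: 1.0
```

In the tool's units: 8 mm / 250 = 0.032, 7 mm / 250 = 0.028.

```bash
python3 shift.py '[{"finger_gap":0, "d":[0, 0.032, 0]}, {"finger_gap":0, "d":[0, 0.028, 0]}, {"finger_gap":0, "d":[0, 0.02, 0]}, {"finger_gap":0, "d":[0, 0.012, 0]}, {"finger_gap":0}, {"finger_gap":0}]'
```

```text
time: 14.6
position: [550.2, -75.9, 37.4]
tool_rot: [[-0.945, 0.327, 0.0], [0.327, 0.945, -0.0], [-0.0, -0.0, -1.0]]
force: [-0.3, -0.3, 0.1]
opening: 0.001
finger_force: 0.0
```

In the tool's units: 3 mm / 250 = 0.012.

```bash
for i in 1; do python3 shift.py '[{"finger_gap":0, "d":[0, 0.012, 0]}, {"finger_gap":0, "d":[0, 0.012, 0]}, {"finger_gap":0, "d":[0, 0.012, 0]}, {"finger_gap":0}]'; done
python3 - <<'E'
from h import *
m=camera_model("top");cv2.imwrite("pics/t2.png",read_camera("top")[:,:,::-1])
E
```

```text
time: 14.93
position: [552.6, -69.0, 37.4]
tool_rot: [[-0.945, 0.328, -0.001], [0.328, 0.945, -0.003], [0.0, -0.003, -1.0]]
force: [-2.5, -10.0, 0.7]
opening: -0.002
finger_force: 5.1
```

In the tool's units: 3 mm / 250 = 0.012.

```bash
python3 shift.py '[{"finger_gap":0, "d":[0, 0.012, 0]}, {"finger_gap":0, "d":[0, 0.012, 0]}, {"finger_gap":0}]'
```

```text
time: 15.23
position: [552.8, -68.2, 37.4]
tool_rot: [[-0.943, 0.331, -0.005], [0.331, 0.943, -0.009], [0.002, -0.01, -1.0]]
force: [-12.8, -38.4, 7.6]
opening: -0.001
finger_force: 19.8
```

In the tool's units: -40 mm / 250 = -0.16, -20 mm / 250 = -0.08.

```bash
python3 shift.py '[{"finger_gap":0, "d":[0, -0.032, 0]}, {"finger_gap":0, "d":[0, -0.08, 0]}, {"finger_gap":0, "d":[0, 0, -0.16]}, {"finger_gap":0, "d":[0, 0, -0.16]}, {"finger_gap":0, "d":[0, 0, -0.16]}, {"finger_gap":0, "d":[0, 0, -0.16]}, {"finger_gap":0, "d":[0, 0, -0.16]}, {"finger_gap":0, "d":[0, 0, -0.16]}, {"finger_gap":0, "d":[0, 0, -0.04]}, {"finger_gap":0}, {"finger_gap":0}]'
python3 - <<'E'
from h import *
s=r.state();R=np.array(s["tool_rot"]);print(np.round(R.T@(np.array([484.5,82,251])-s["position"]),1),np.round(s["joints"],2))
# nest/shuttle check: adapter expected under ram; handle seen in top & wrist
import pickle
m=camera_model("wrist");im=read_camera("wrist");cv2.imwrite("pics/w6.png",im[:,:,::-1]);pickle.dump(m,open("w6.pkl","wb"))
E
```

```text
time: 16.15
position: [546.0, -87.9, 287.5]
tool_rot: [[-0.945, 0.327, 0.001], [0.327, 0.945, -0.0], [-0.001, 0.0, -1.0]]
force: [-0.7, 0.5, 0.7]
opening: -0.001
finger_force: 0.0
[113.6 140.5  36.5] [ 0.17  0.61 -0.13  1.47  0.09  1.06  1.26]
```

In the tool's units: 23.4 mm / 250 = 0.0936, 19 mm / 250 = 0.076.

```bash
python3 shift.py '[{"finger_gap":0, "d":[0.076, 0.0936, 0]}, {"finger_gap":0, "d":[0.076, 0.0936, 0]}, {"finger_gap":0, "d":[0.076, 0.0936, 0]}, {"finger_gap":0, "d":[0.076, 0.0936, 0]}, {"finger_gap":0, "d":[0.076, 0.0936, 0]}, {"finger_gap":0, "d":[0.076, 0.0936, 0]}, {"finger_gap":0, "d":[0, 0, 0.048]}, {"finger_gap":0, "d":[0, 0, 0.048]}, {"finger_gap":0, "d":[0, 0, 0.02]}, {"finger_gap":0}, {"finger_gap":0}]'
python3 shift.py '[{"finger_gap":0, "d":[0, 0, 0.016]}, {"finger_gap":0, "d":[0, 0, 0.016]}, {"finger_gap":0, "d":[0, 0, 0.016]}, {"finger_gap":0, "d":[0, 0, 0.016]}, {"finger_gap":0}]'
```

```text
time: 17.12
position: [484.0, 81.5, 258.1]
tool_rot: [[-0.945, 0.327, -0.001], [0.327, 0.945, -0.0], [0.001, -0.001, -1.0]]
force: [0.5, 0.0, 0.2]
opening: -0.001
finger_force: 0.0
time: 17.53
position: [483.9, 81.8, 241.7]
tool_rot: [[-0.945, 0.327, -0.001], [0.327, 0.945, -0.0], [0.001, -0.0, -1.0]]
force: [-1.4, 0.3, 2.8]
opening: 0.001
finger_force: 1.3
```

In the tool's units: 4 mm / 250 = 0.016.

```bash
python3 shift.py '[{"finger_gap":0, "d":[0, 0, 0.016]}, {"finger_gap":0, "d":[0, 0, 0.016]}, {"finger_gap":0, "d":[0, 0, 0.016]}, {"finger_gap":0, "d":[0, 0, 0.016]}, {"finger_gap":0, "d":[0, 0, 0.016]}, {"finger_gap":0, "d":[0, 0, 0.016]}, {"finger_gap":0, "d":[0, 0, 0.016]}, {"finger_gap":0, "d":[0, 0, 0.016]}, {"finger_gap":0}]'
python3 shift.py '[{"finger_gap":0, "d":[0, 0, 0.016]}, {"finger_gap":0, "d":[0, 0, 0.016]}, {"finger_gap":0, "d":[0, 0, 0.016]}, {"finger_gap":0, "d":[0, 0, 0.016]}, {"finger_gap":0, "d":[0, 0, 0.016]}, {"finger_gap":0}, {"finger_gap":0}]'
```

```text
time: 18.28
position: [483.8, 81.8, 209.7]
tool_rot: [[-0.945, 0.327, -0.001], [0.327, 0.945, -0.0], [0.001, -0.0, -1.0]]
force: [-4.9, 1.6, 6.3]
opening: -0.002
finger_force: 3.1
time: 18.87
position: [484.6, 81.7, 190.5]
tool_rot: [[-0.945, 0.327, 0.001], [0.327, 0.945, -0.0], [-0.001, 0.0, -1.0]]
force: [-1.3, -1.1, 10.3]
opening: 0.002
finger_force: 5.2
```

In the tool's units: 2 mm / 250 = 0.008.

```bash
python3 shift.py '[{"finger_gap":0, "d":[0, 0, 0.008]}, {"finger_gap":0, "d":[0, 0, 0.008]}, {"finger_gap":0}, {"finger_gap":0}]'; python3 shift.py '[{"finger_gap":0, "d":[0, 0, 0.006]}, {"finger_gap":0}, {"finger_gap":0}]'
```

```text
time: 19.2
position: [484.9, 81.5, 186.8]
tool_rot: [[-0.945, 0.327, 0.002], [0.327, 0.945, -0.0], [-0.002, 0.001, -1.0]]
force: [0.2, -1.1, 12.6]
opening: -0.001
finger_force: 6.5
time: 19.45
position: [485.1, 81.5, 185.4]
tool_rot: [[-0.945, 0.327, 0.003], [0.327, 0.945, -0.0], [-0.002, 0.001, -1.0]]
force: [-0.5, -1.3, 13.7]
opening: 0.002
finger_force: 7.0
```

In the tool's units: 1 mm / 250 = 0.004.

```bash
python3 shift.py '[{"finger_gap":0, "d":[0, 0, 0.004]}, {"finger_gap":0}, {"finger_gap":0}]'
```

```text
time: 19.7
position: [485.1, 81.5, 184.9]
tool_rot: [[-0.945, 0.327, 0.003], [0.327, 0.945, -0.0], [-0.003, 0.001, -1.0]]
force: [-2.3, -1.6, 25.5]
opening: -0.003
finger_force: 12.9
```

In the tool's units: 0.3 mm / 250 = 0.0012.

```bash
python3 shift.py '[{"finger_gap":0, "d":[0, 0, 0.0012]}, {"finger_gap":0}, {"finger_gap":0}, {"finger_gap":0}, {"finger_gap":0}, {"finger_gap":0}]' && python3 -c "
from workcell import r, read_camera, camera_model
print(r.state()['force']);print(r.sign_off())"
```

```text
time: 20.2
position: [485.2, 81.6, 184.8]
tool_rot: [[-0.945, 0.327, 0.003], [0.327, 0.945, 0.0], [-0.003, 0.001, -1.0]]
force: [-3.6, -3.2, 31.3]
opening: 0.001
finger_force: 15.4
[-3.57317228 -3.2011589  31.34132929]
the job is handed in; nothing more can be done
None
```

I stood the bottle in the nest, slid the shuttle in to its stop, and handed the job in at 20.2 s with the lever held on its stop at about 31 N. I judged the end position from forces and height, not a final picture, and the hand-in gave no verdict.

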